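Shut the bridge jig and hold its pin home

ROBOT

A 7-joint arm with a two-finger parallel gripper is mounted at the origin on a cart in front of the work surface, level with it; the furniture and walls round the work are solid. World frame = base frame: x ahead of the robot, y to its left, z up, the work surface at z = 0. Lengths are in m, angles in rad, forces in N, time in s.
With the tool pointing down it reaches from about 0.425 to 0.95 m from the base axis. Payload 4.7 kg.
Tool frame: the origin (TCP) lies on the centre line of the jaws, within the pads' length; the fingertips stand robot.nose_length ahead of it and the grasp point (between the pads) lies 8 mm behind it (robot.nose_length is the distance from the TCP to the fingertips, in m); z points along the fingers, x is the direction in which the jaws open and shut, and the axes are right-handed (so a half turn about z gives the same grasp; the last joint's range is limited). The gripper opens to 85 mm and grips with 20 to 120 N. Pads are 22 mm wide; open, the fingers measure 114 mm over their backs; the gripper's body (76 mm by 85 mm) begins 54 mm behind the grasp point. The pads swing forward as they close: fully open they stand 13 mm farther back than shut.
Start: joints at [1.199, 0.469, -0.049, 1.532, 0.024, 1.141, -0.082], TCP at [0.227, -0.636, 0.242] pointing down, gripper open.
Joint ranges: [-2.59, 2.59], [-0.33, 1.99], [-1.39, 1.29], [0.1, 2.45], [-1.04, 4.18], [0.21, 1.99], [-2.66, 2.66]. Speed limits (rad/s): [2.57, 2.57, 3.14, 3.14, 3.14, 3.14, 3.14].

INTERFACE

Orientations are given as [roll, pitch, yaw] about the fixed x, y, z axes, in that order (R = Rz(yaw) Ry(pitch) Rx(roll)).
In Python, from plant import robot gives the robot as it stands. Calls block until the motion is done:
- robot.goto(position, orientation): joint-space move of the TCP to a pose.
- robot.move_straight(position, vel=0.15, attitude=None, contact_N=None): straight line of the TCP; attitude=None keeps the orientation; vel is the mean speed in m/s. With contact_N (N) it stops when the force on the tool has changed by that much, and returns True; else False.
- robot.move_joints(angles): joint-space move.
- robot.grip(opening, strength=None): opening from 0.0 (shut) to 1.0 (fully open); strength is the grip in N (None keeps the last); returns when the fingers have stopped.
- robot.sleep(seconds).
- robot.inverse_kinematics(position, orientation): joint angles nearest the present ones, or None.
- robot.sense(): the state.
- robot.grab_frame(name): name is "side" or "top" or "wrist"; returns a dict with "image" (420x560x3 uint8, red, green, blue), "range_z" (420x560 float32, m along the optical axis (not along the pixel's ray), 0 where there is no reading), "fx", "fy", "cx", "cy" (pixels), "R" (3x3) and "t" (3): a world point X has camera coordinates R X + t. Camera axes: x right, y down, z forward; pixel columns grow to the right and rows downward; lengths in m; the calibration is good to about 2 mm. A picture is of the moment at which its call begins.
A pose or a line that the arm cannot do raises robot.IKError and nothing moves.
- robot.close_job(): hands the job in, once; it reports no verdict.
The state is a dict: "t": time; "joint_pos": joint angles; "joint_velocities": joint speeds; "effort": joint torques, N m; "tcp_pos": TCP position; "tcp_rot": TCP orientation; "wrist_force": force on the tool from outside, world axes, zero at the start; "torque": the same for the moment, N m; "opening": opening from 0.0 (shut) to 1.0 (fully open).
Only numpy, scipy, OpenCV 4.12 (cv2) and the standard library are available. Lean on these libraries where they do the work, as an engineer would, in place of code of your own. Each camera call takes 0.05 s, during which the arm holds its last target.

TASK

Swing the hinged leaf of the wooden jig down flat over the bridge blank in its nest, then take the pin with the wide collar from its block and push it down through the aligned holes of leaf and base, against the ejector spring, until its collar bears on the leaf. The spring throws the pin back out when it is let go, so finish while still holding it down, its collar firmly on the leaf, the leaf pressed shut. Leave the blank in its nest, and the awl and the other tools where they are.

Things in the scene. Friction and masses are not known exactly. Their poses are not given: they have to be found in the camera images.
- jig: wooden jig fixed to the table, 150 (x) x 100 (y) x 26 mm, with two thin steel screw-down ears that reach 21 mm beyond its long sides (9 mm high with the screws). Origin: centre of the underside, on the table. Its z is up; its x points from the pin hole (front) to the hinge (rear).
- leaf (a joint): angle of the leaf, rad: 0 = shut flat on the base, 1.57 = standing upright; starts about 1.0 to 1.4. The hinge is stiff: the leaf stays where it is left, 1 to 3 N at 95 mm from the hinge move it, and it stops at 0. The free edge swings up and back about the jig's y axis through point leaf_hinge.
- leaf_hinge (a point): middle of the hinge axis, at the rear of the jig: 70 mm in jig x, 26 mm above the table.
- leaf_hole (a point): centre of the 12.5 mm pin hole in the outer face of the leaf; 40 mm above the table and over the base hole when shut. The leaf is a wooden plate 140 x 96 x 14 mm, underside level with the hinge axis; this hole is 125 mm from the hinge, a window 18 x 24 mm is centred 60 mm from it. Between them the outer face (rearward while open) is plain and can be pushed with closed fingers.
- base_hole (a point): mouth of the blind pin hole in the base, 11.5 mm wide, 26 mm above the table, at -55 mm in jig x.
- ejector (a joint): travel (m) of the sprung ejector disc inside the base hole, 0 = up, its top 8 mm below the base hole's mouth. It needs about 2 N to start and 8 N at 0.012, where the pin's collar meets the shut leaf (the disc's own end stop lies at 0.0135). When the pin's foot touches it the collar is still 12 mm above the leaf.
- nest (a point): centre of the floor of the nest (38.5 x 45.5 mm pocket, 6 mm deep) in the base's top, 20 mm above the table.
- bridge: loose violin bridge blank of light wood, 34 x 41 x 4 mm, lying in the nest. Origin: centre of its underside.
- pin: loose steel pin, about 90 g, upright. Origin: centre of the foot. Along its z: chamfered shank 10 mm wide up to 34 mm, collar 26 mm wide from 34 to 39 mm, round grip 18 mm wide from 39 to 81 mm. It stands in its block with the collar resting on the block.
- pin_collar (a point): centre of the underside of the pin's collar, 34 mm above its foot.
- pin_block: dark wooden block 50 x 50 x 45 mm, fixed, that holds the pin in an 11.5 mm hole. Origin: centre of the underside.
- awl_block: a like block that holds the awl, fixed; the two blocks trade places. Origin: centre of the underside.
- awl: awl with a pear-shaped light wooden handle (60 mm long, 25 mm at its widest) and no collar, stands in the other block; not needed. Origin: its point.
- cork: cork block 44 x 70 x 28 mm, a bystander. Origin: centre of the underside.
- clamp: spool clamp, lying, 110 x 32 x 32 mm, a bystander. Origin: centre of the underside.
- plane: small brass thumb plane, 25 x 60 x 34 mm, a bystander. Origin: centre of the underside.
Not all that is in view belongs to the job. There is more than one size of the pin; the one meant has the size given above.

How it is judged:
By the outcome, as a careful person would: the job done as asked, in the order asked, and still so for the second after the job is handed in, while the arm keeps its last pose, push and grip.
It also fails if it takes over 59 s, if anything falls off the work surface, if the arm or the gripper's body presses on something with over 40 N, if the wrist force passes 120 N, or if a joint passes its speed limit or range.

## Working session

There is one attempt and no reset: what is moved stays moved. The work goes in short steps, each a Python script; the robot and the scene stay as the last script left them, time stands still between calls to the robot, and variables do not carry over. Pictures are saved under pics/ and viewed, and the job is handed in when it is done.

```bash
ls; mkdir -p pics; python3 - <<'E'
from plant import robot
import cv2,numpy as np
print(robot.sense(), robot.nose_length)
for n in("side","top","wrist"):
    f=robot.grab_frame(n); cv2.imwrite(f"pics/{n}0.png",f["image"][:,:,::-1]); np.savez(f"pics/{n}0.npz",**f)
    print(n,f["fx"],f["cx"],f["cy"],-f["R"].T@f["t"],f["R"][2])
E
```

```text
pics
{'t': 0.0, 'joint_pos': array([ 1.19908264,  0.46945062, -0.04861047,  1.53368681,  0.02408067,
        1.14100728, -0.08232304]), 'joint_velocities': array([ 0.00038448, -0.0016029 , -0.00092437,  0.00025492,  0.00023316,
       -0.00160854,  0.00051453]), 'effort': array([-6.96255993e-04, -5.10320878e+01, -4.64319927e-02, -2.37720519e+01,
        1.08200530e-02,  7.50776235e-03, -4.17342640e-07]), 'tcp_pos': array([ 0.22672833, -0.63518411,  0.24125827]), 'tcp_rot': array([ 3.14154458e+00,  1.96670877e-03, -1.22796847e+00]), 'wrist_force': array([0.69854669, 0.23288499, 0.22806391]), 'torque': array([ 0.0008871 , -0.01029309, -0.01074849]), 'opening': 0.9975104544891878} 0.011
side 543.6598227063503 278.6397857285114 211.26153529858234 [ 0.54543553 -1.25005796  0.81842754] [ 0.03109416  0.85238714 -0.52198594]
top 448.43451792005305 282.5483907904698 206.69394106504828 [0.31443346 0.00231069 1.3010091 ] [ 2.13713102e-01  9.22459879e-04 -9.76896033e-01]
wrist 311.6042575275169 277.4459355143216 205.28228282041235 [ 0.29209558 -0.61233397  0.37298053] [-0.25894897 -0.09163397 -0.96153453]
```

View pics/side0.png

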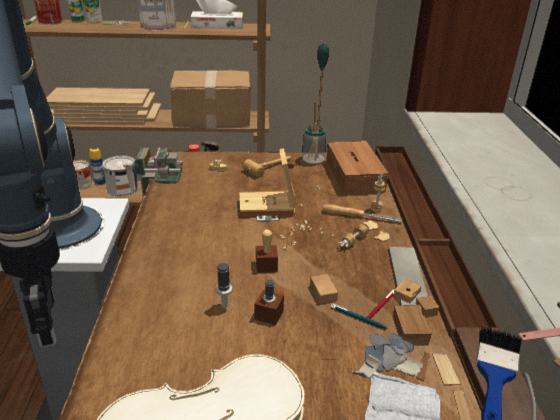

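View pics/top0.png

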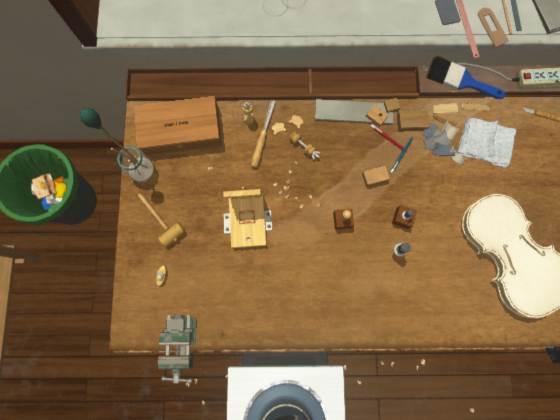

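```bash
python3 - <<'E'
import cv2,numpy as np
f=np.load("pics/top0.npz");im=f["image"][:,:,::-1]
a=cv2.resize(im[180:255,205:290],None,fx=4.6,fy=4.6,interpolation=cv2.INTER_CUBIC)
b=cv2.resize(im[195:270,325:425],None,fx=4,fy=4.6,interpolation=cv2.INTER_CUBIC)
cv2.imwrite("pics/crop_top.png",np.hstack([a,b]))
s=np.load("pics/side0.npz");im=s["image"][:,:,::-1]
a=cv2.resize(im[145:225,225:305],None,fx=5,fy=5,interpolation=cv2.INTER_CUBIC)
b=cv2.resize(im[225:325,210:295],None,fx=4,fy=4,interpolation=cv2.INTER_CUBIC)
cv2.imwrite("pics/crop_side.png",np.hstack([a,b]))
E
cat > h.py <<'E'
import numpy as np,cv2
def cloud(f):
    z=f["range_z"].astype(float);h,w=z.shape
    u,v=np.meshgrid(np.arange(w),np.arange(h))
    c=np.stack([(u-f["cx"])/f["fx"]*z,(v-f["cy"])/f["fy"]*z,z],-1)
    X=(c-f["t"])@f["R"]   # R^T (c-t)
    X[z==0]=np.nan
    return X
def proj(f,X):
    c=np.asarray(X)@f["R"].T+f["t"]
    return np.stack([c[...,0]/c[...,2]*f["fx"]+f["cx"],c[...,1]/c[...,2]*f["fy"]+f["cy"]],-1)
E
python3 - <<'E'
from h import *
np.set_printoptions(precision=4,suppress=True)
t=np.load("pics/top0.npz");s=np.load("pics/side0.npz")
X=cloud(t);Y=cloud(s)
for n,(u,v) in dict(jigfront=(248,240),leaftop=(243,194),hole=(247,238),awl=(348,214),pin=(407,213),big=(401,245)).items(): print(n,X[v,u])
print("side")
for n,(u,v) in dict(awl=(267,233),pin=(269,284),big=(223,267),leaf=(285,152)).items(): print(n,Y[v,u])
E
```

```text
jigfront [0.4979 0.104  0.018 ]
leaftop [0.5991 0.1067 0.1601]
hole [0.5035 0.1069 0.0194]
awl [ 0.5541 -0.1745  0.104 ]
pin [ 0.5588 -0.34    0.0865]
big [ 0.4672 -0.3114  0.1101]
side
awl [ 0.5583 -0.1806  0.103 ]
pin [ 0.5619 -0.3573  0.0926]
big [ 0.4643 -0.3265  0.1132]
leaf [ 0.6695  1.4388 -0.4498]
```

View pics/crop_top.png

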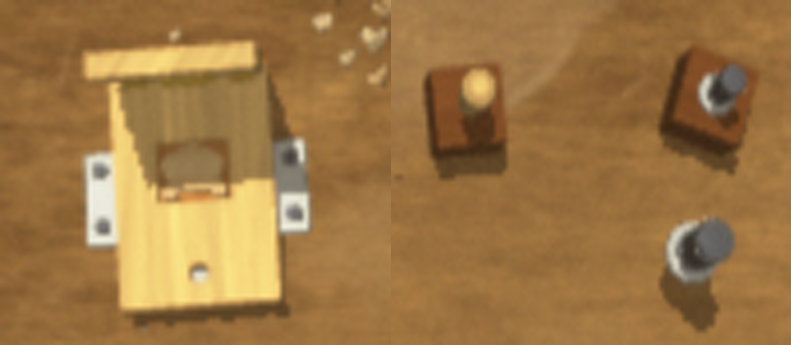

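View pics/crop_side.png

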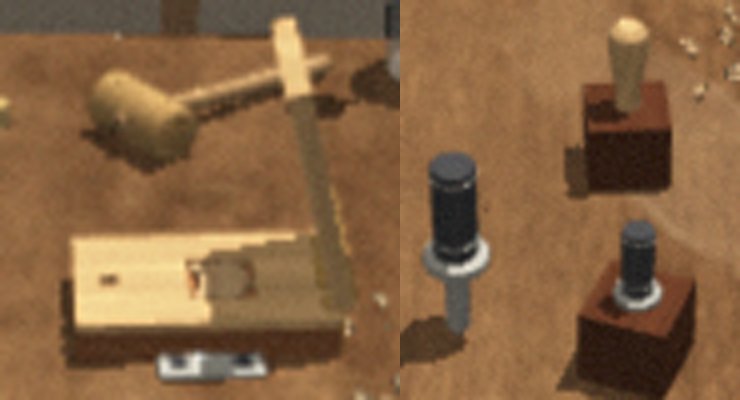

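```bash
cat >> h.py <<'E'
PI=np.pi
def shot(robot,n,tag):
    f=robot.grab_frame(n); cv2.imwrite(f"pics/{tag}.png",f["image"][:,:,::-1]); np.savez(f"pics/{tag}.npz",**f); return f
def onplane(f,u,v,z):
    d=f["R"].T@np.array([(u-f["cx"])/f["fx"],(v-f["cy"])/f["fy"],1]); c=-f["R"].T@f["t"]
    return c+d*(z-c[2])/d[2]
E
python3 - <<'E'
from plant import robot
from h import *
np.set_printoptions(precision=3,suppress=True)
for yaw in(PI/2,-PI/2,0,PI):
  for p in([.56,-.345,.22],[.56,-.345,.065],[.505,.106,.06],[.505,.106,.15],[.66,.106,.15],[.55,.106,.05]):
    print(yaw,p,robot.inverse_kinematics(p,[PI,0,yaw]))
E
```

```text
1.5707963267948966 [0.56, -0.345, 0.22] [ 0.973  0.559 -0.718  1.573  0.391  1.158  1.743]
1.5707963267948966 [0.56, -0.345, 0.065] [ 0.929  0.723 -0.652  1.696  0.534  0.908  1.631]
1.5707963267948966 [0.505, 0.106, 0.06] [ 0.319  0.591 -0.79   2.034  0.608  0.764  0.727]
1.5707963267948966 [0.505, 0.106, 0.15] [ 0.586  0.61  -1.183  1.96   0.665  1.034  0.667]
1.5707963267948966 [0.66, 0.106, 0.15] [ 0.351  0.713 -0.891  1.605  0.601  1.119  0.879]
1.5707963267948966 [0.55, 0.106, 0.05] [ 0.252  0.633 -0.694  1.94   0.571  0.774  0.801]
-1.5707963267948966 [0.56, -0.345, 0.22] [ 0.564  0.461 -0.107  1.599  0.054  1.084 -1.128]
-1.5707963267948966 [0.56, -0.345, 0.065] [ 0.544  0.626 -0.08   1.721  0.065  0.797 -1.137]
-1.5707963267948966 [0.505, 0.106, 0.06] [ 0.087  0.503 -0.475  2.046  0.361  0.673 -2.195]
-1.5707963267948966 [0.505, 0.106, 0.15] [ 0.251  0.399 -0.671  1.975  0.32   0.874 -2.161]
-1.5707963267948966 [0.66, 0.106, 0.15] [ 0.141  0.602 -0.535  1.618  0.346  1.018 -2.071]
-1.5707963267948966 [0.55, 0.106, 0.05] [ 0.065  0.566 -0.434  1.951  0.357  0.7   -2.157]
0 [0
[... 277 characters left out ...]
  0.94  -0.752]
0 [0.66, 0.106, 0.15] [ 0.241  0.643 -0.695  1.612  0.457  1.055 -0.586]
0 [0.55, 0.106, 0.05] [ 0.207  0.612 -0.628  1.943  0.518  0.752 -0.724]
3.141592653589793 [0.56, -0.345, 0.22] [ 0.338  0.46   0.211  1.614 -0.106  1.078 -2.563]
3.141592653589793 [0.56, -0.345, 0.065] [ 0.314  0.634  0.249  1.736 -0.205  0.797 -2.481]
3.141592653589793 [0.505, 0.106, 0.06] [ 0.556  0.807 -1.183  2.023  0.926  0.991  2.031]
3.141592653589793 [0.505, 0.106, 0.15] [ 0.581  0.604 -1.174  1.96   0.658  1.029  2.244]
3.141592653589793 [0.66, 0.106, 0.15] [ 0.482  0.863 -1.183  1.598  0.831  1.261  2.291]
3.141592653589793 [0.55, 0.106, 0.05] [ 0.539  0.891 -1.185  1.926  0.975  1.055  2.054]
```

```bash
python3 - <<'E'
from plant import robot
from h import *
np.set_printoptions(precision=4,suppress=True)
robot.goto([.56,-.342,.20],[PI,0,-PI/2]); 
s=robot.sense();print(s["t"],s["tcp_pos"],s["tcp_rot"])
shot(robot,"wrist","w1")
robot.goto([.56,.106,.30],[PI,0,-PI/2]); 
s=robot.sense();print(s["t"],s["tcp_pos"],s["tcp_rot"])
shot(robot,"wrist","w2")
a=cv2.imread("pics/w1.png");b=cv2.imread("pics/w2.png")
cv2.imwrite("pics/w12.png",cv2.resize(np.hstack([a,b]),(800,300)))
E
```

```text
1.7833 [ 0.5591 -0.3437  0.2001] [ 3.1413 -0.0011 -1.5732]
3.5167 [0.5604 0.1043 0.2996] [ 3.1411 -0.0008 -1.5734]
```

View pics/w1.png

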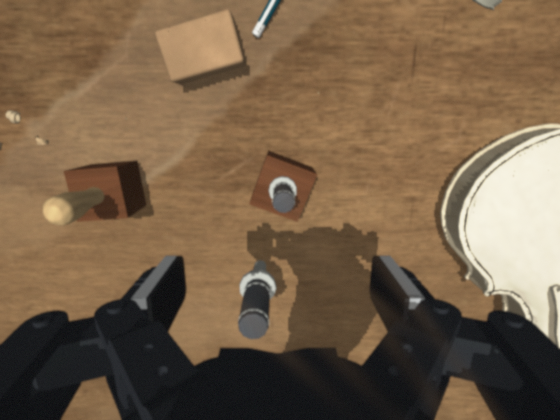

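View pics/w2.png

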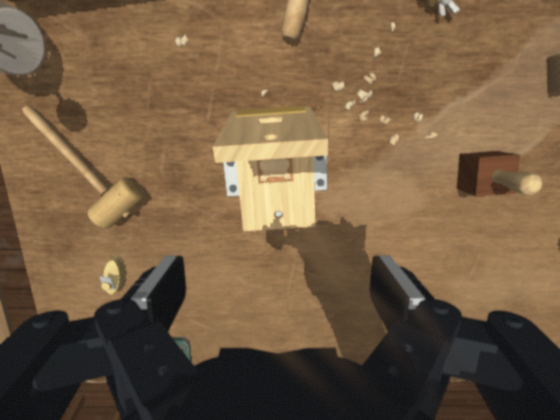

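```bash
python3 - <<'E'
from h import *
np.set_printoptions(precision=4,suppress=True)
f=np.load("pics/w1.npz");g=np.load("pics/w2.npz")
a=cv2.resize(f["image"][140:240,235:335,::-1],(500,500),interpolation=cv2.INTER_CUBIC)
b=cv2.resize(g["image"][95:240,205:340,::-1],None,fx=4,fy=4,interpolation=cv2.INTER_CUBIC)
cv2.imwrite("pics/c1.png",a);cv2.imwrite("pics/c2.png",b)
E
```

```text
(no output)
```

View pics/c1.png

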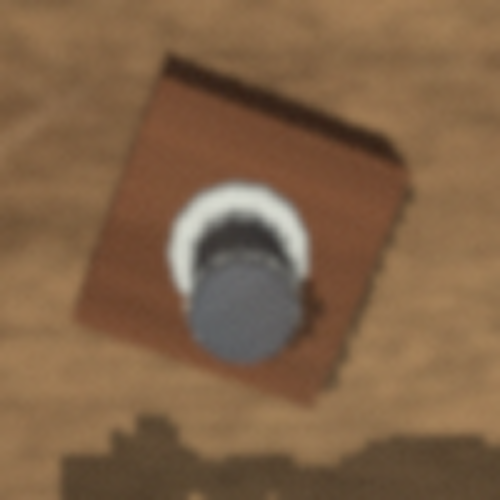

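View pics/c2.png

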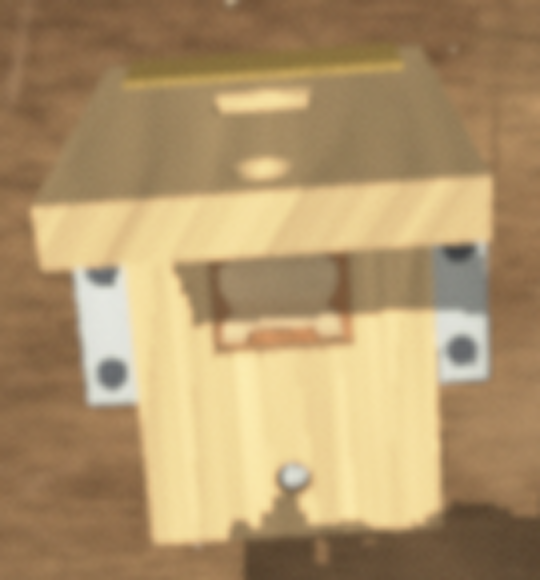

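```bash
python3 - <<'E'
from h import *
np.set_printoptions(precision=4,suppress=True)
f=np.load("pics/w1.npz");g=np.load("pics/w2.npz")
A=lambda x,y,z:onplane(f,x/5-.4+235,y/5-.4+140,z)
B=lambda x,y,z:onplane(g,x/4-.375+205,y/4-.375+95,z)
print("collar",A(240,250,.05),"width",A(310,250,.05)-A(168,250,.05))
print("top",A(245,308,.092),A(302,308,.092)-A(190,308,.092))
print("hole",B(293,476,.026),B(312,476,.026)-B(275,476,.026))
for n,p in dict(FL=(152,545),FR=(441,525),nFL=(217,352),nFR=(352,343),L2=(127,262),R2=(433,245)).items(): print(n,B(*p,.026))
X=cloud(g)
for x,y in[(262,225),(60,235),(470,205)]:
  u=int(x/4+205);v=int(y/4+95);print("edge",X[v,u])
for x,y in[(150,140),(200,140),(350,130),(400,130),(260,130),(150,180),(400,165)]:
  u=int(x/4+205);v=int(y/4+95);print("outer",X[v,u])
w=cloud(np.load("pics/w1.npz"));print("pin top depth",w[201,284],"table",w[100,120])
E
```

```text
collar [ 0.5631 -0.3492  0.05  ] width [-0.0001 -0.0263 -0.    ]
top [ 0.5634 -0.3493  0.092 ] [-0.     -0.0179  0.    ]
hole [0.5022 0.1029 0.026 ] [-0.     -0.0126  0.    ]
FL [0.4773 0.1518 0.026 ]
FR [0.4843 0.0519 0.026 ]
nFL [0.5453 0.128  0.026 ]
nFR [0.5482 0.0833 0.026 ]
L2 [0.5751 0.1567 0.026 ]
R2 [0.5803 0.0575 0.026 ]
edge [0.6016 0.1098 0.1662]
edge [0.6003 0.1517 0.1679]
edge [0.6057 0.0662 0.1667]
outer [0.617  0.1377 0.1211]
outer [0.6172 0.1249 0.1247]
outer [0.6198 0.0894 0.1231]
outer [0.6199 0.0771 0.1252]
outer [0.6197 0.1106 0.1183]
outer [0.6099 0.1344 0.1543]
outer [0.6132 0.0795 0.1544]
pin top depth [ 0.5639 -0.3496  0.0933] table [ 0.6446 -0.1862  0.0005]
```

```bash
cat >> h.py <<'E'
YAW=.058; ex=np.array([np.cos(YAW),np.sin(YAW),0]); H=np.array([.5015,.1029,0])+.125*ex
def jigp(dx,z): return H+dx*ex+np.array([0,0,z])   # dx from hinge along jig x
E
python3 - <<'E'
from plant import robot
from h import *
np.set_printoptions(precision=4,suppress=True)
rot=[PI,0,-PI/2+YAW]
w=.011;r=.100;n=.011
def P(th,off=0): return jigp(-r*np.cos(th)+(.014+off)*np.sin(th)+w, .026+r*np.sin(th)+(.014+off)*np.cos(th)+n)
p0=P(1.37,.035)
robot.move_straight([p0[0],p0[1],.24],vel=.2,attitude=rot)
robot.grip(0.0,40)
robot.move_straight(p0,vel=.15)
f0=robot.sense()["wrist_force"]
print(robot.sense()["t"],robot.sense()["tcp_pos"],p0)
c=robot.move_straight(P(1.33,0),vel=.06,contact_N=4); 
s=robot.sense();print(c,s["tcp_pos"],s["wrist_force"]-f0)
for th in np.arange(1.2,0.05,-.15):
    robot.move_straight(P(th),vel=.12); s=robot.sense();print(round(th,2),s["t"],s["wrist_force"]-f0)
    if np.linalg.norm(s["wrist_force"]-f0)>25: break
shot(robot,"side","s3")
E
```

```text
5.875 [0.666  0.1127 0.1457] [0.6653 0.1124 0.1448]
False [0.6269 0.1101 0.1375] [-0.1652 -0.1255 -1.5956]
1.2 6.9333 [-0.4782 -1.2045 -0.4636]
1.05 7.2083 [-0.869  -0.9867 -1.9015]
0.9 7.4833 [-0.8231 -0.221  -1.5052]
0.75 7.7583 [-0.6261 -0.0226 -0.9104]
0.6 8.0333 [-1.1363  0.2141 -1.691 ]
0.45 8.3083 [-0.3446  0.3729 -0.5177]
0.3 8.5833 [-0.556   0.6102 -1.3458]
0.15 8.8583 [-0.9475 -1.1035 -0.8829]
```

View pics/s3.png

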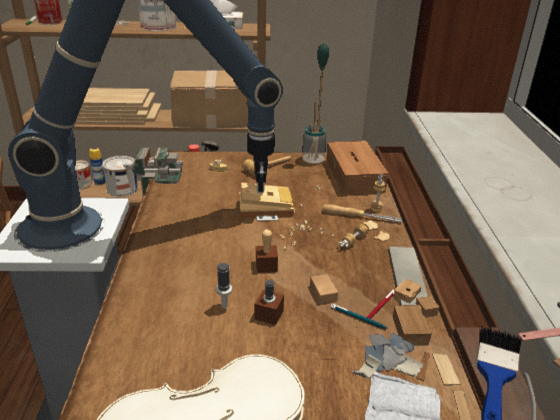

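```bash
python3 - <<'E'
from plant import robot
from h import *
np.set_printoptions(precision=4,suppress=True)
rot=[PI,0,-PI/2+YAW]
f0=robot.sense()["wrist_force"]
p=jigp(-.1+.011,.040+.011-.006)
c=robot.move_straight(p,vel=.04,contact_N=15)
s=robot.sense();print(c,s["t"],s["tcp_pos"],s["wrist_force"]-f0)
q=s["tcp_pos"].copy();q[2]=.12
robot.move_straight(q,vel=.2)
robot.grip(1.0)
# view at same tool relation as pin view: TCP z such that leaf top is .20-.092 below -> place above the hole
h=H-.125*ex
robot.move_straight([h[0]+.0,h[1],.17],vel=.2,attitude=[PI,0,-PI/2])
s=robot.sense();print(s["t"],s["tcp_pos"],s["tcp_rot"])
shot(robot,"wrist","w4");shot(robot,"side","s4");
E
```

```text
True 9.3417 [0.5388 0.1052 0.0511] [-1.9895 -0.6134  8.6675]
11.0833 [0.5019 0.1028 0.1702] [-3.1399  0.0001 -1.5704]
```

View pics/w4.png

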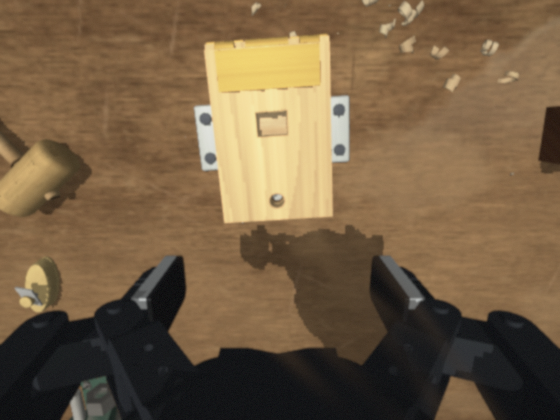

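```bash
python3 - <<'E'
from h import *
np.set_printoptions(precision=4,suppress=True)
g=np.load("pics/w4.npz")
b=cv2.resize(g["image"][180:225,215:340,::-1],None,fx=6,fy=6,interpolation=cv2.INTER_CUBIC)
cv2.imwrite("pics/c4.png",b)
X=cloud(g)
for u,v in [(235,205),(320,205),(250,150),(310,150),(300,120)]: print(X[v,u])
E
```

```text
[0.497  0.1394 0.0399]
[0.4969 0.065  0.0394]
[0.5446 0.1252 0.0403]
[0.5447 0.0753 0.0406]
[0.5687 0.0841 0.0406]
```

View pics/c4.png

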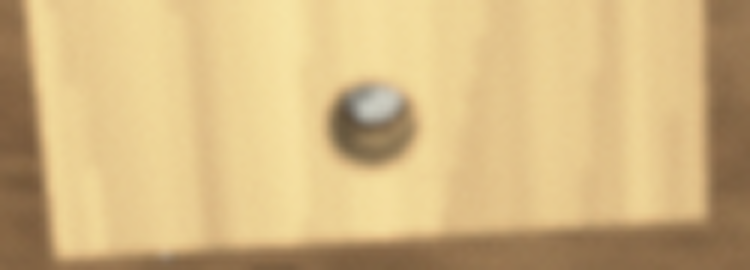

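```bash
python3 - <<'E'
from plant import robot
from h import *
np.set_printoptions(precision=4,suppress=True)
g=np.load("pics/w4.npz")
print("hole",onplane(g,276.6,200.25,.04), onplane(g,283.8,200.25,.04)-onplane(g,269.4,200.25,.04))
rot=[PI,0,-PI/2]
px,py=.5633,-.3493
robot.goto([px,py,.20],rot)
s=robot.sense();print(s["t"],s["tcp_pos"])
g=shot(robot,"wrist","w5")
E
python3 - <<'E'
import cv2
a=cv2.imread("pics/w5.png")[130:250,215:345]
cv2.imwrite("pics/c5.png",cv2.resize(a,None,fx=5,fy=5,interpolation=cv2.INTER_CUBIC))
E
```

```text
hole [0.5013 0.1031 0.04  ] [ 0.     -0.0125  0.    ]
12.8583 [ 0.5642 -0.3472  0.1998]
```

View pics/c5.png

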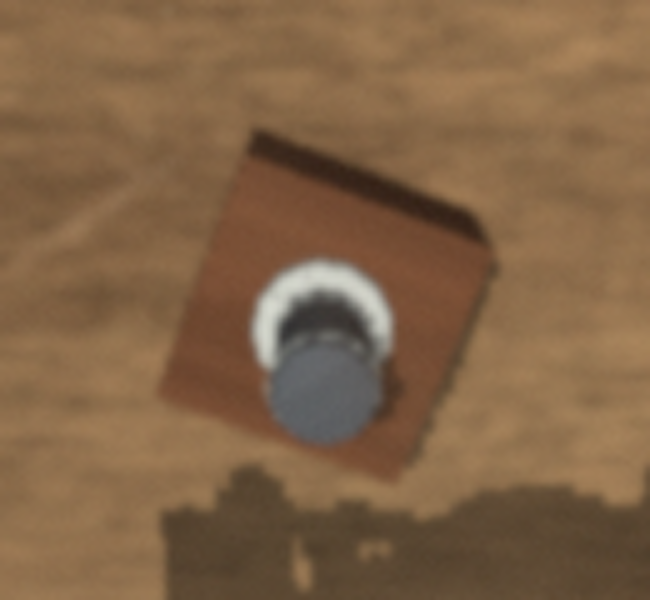

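```bash
python3 - <<'E'
from plant import robot
from h import *
np.set_printoptions(precision=4,suppress=True)
g=np.load("pics/w5.npz")
print(onplane(g,279.2,195.2,.05),onplane(g,279.6,207.6,.092))
print(robot.sense()["tcp_pos"]); robot.sleep(.2); print(robot.sense()["tcp_pos"])
E
```

```text
[ 0.563  -0.3492  0.05  ] [ 0.5633 -0.3493  0.092 ]
[ 0.5642 -0.3471  0.1999]
[ 0.5638 -0.3483  0.2001]
```

```bash
python3 - <<'E'
from plant import robot
from h import *
np.set_printoptions(precision=4,suppress=True)
f0=robot.sense()["wrist_force"]
robot.move_straight([.5632,-.3493,.066],vel=.12)
robot.sleep(.3); s=robot.sense();print(s["t"],s["tcp_pos"],s["wrist_force"]-f0)
robot.grip(0.0,100)
robot.sleep(.2)
s=robot.sense();print(s["t"],s["tcp_pos"],s["wrist_force"]-f0,s["opening"])
robot.move_straight([.5632,-.3493,.16],vel=.12)
robot.sleep(.3)
s=robot.sense();print(s["t"],s["tcp_pos"],s["tcp_rot"],s["wrist_force"]-f0,s["opening"])
shot(robot,"wrist","w6");shot(robot,"side","s6")
a=cv2.imread("pics/s6.png")[200:330,190:330]
cv2.imwrite("pics/c6.png",cv2.resize(a,None,fx=4,fy=4,interpolation=cv2.INTER_CUBIC))
E
```

```text
14.675 [ 0.5634 -0.3494  0.0665] [ 1.1858  0.1172 -0.0969]
15.5167 [ 0.5633 -0.3493  0.0662] [0.5615 0.2456 2.5773] 0.18091903699631112
16.75 [ 0.563  -0.3492  0.1594] [ 3.1407  0.0005 -1.5708] [1.9237 0.9371 0.0882] 0.18517267239104948
```

View pics/w6.png

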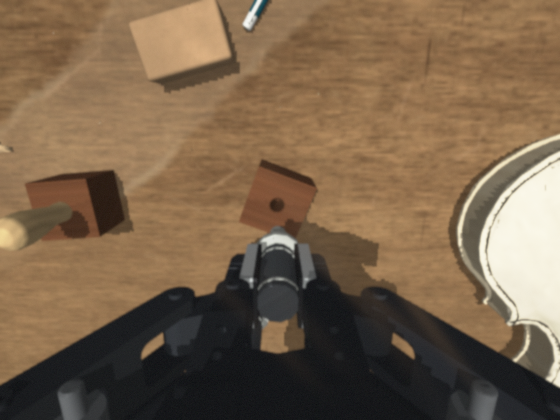

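View pics/c6.png

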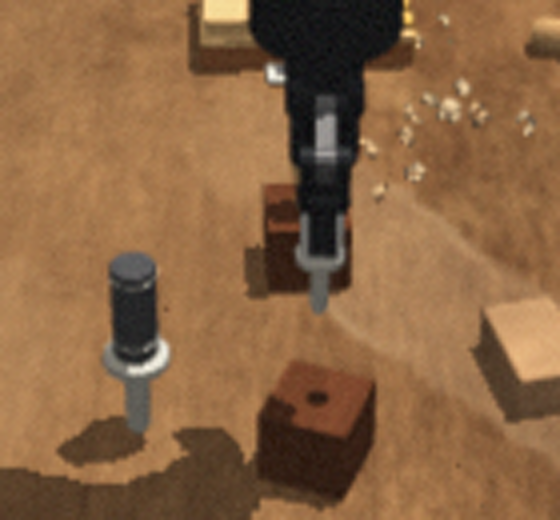

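```bash
python3 - <<'E'
from plant import robot
from h import *
np.set_printoptions(precision=4,suppress=True)
g=np.load("pics/w6.npz"); print("block hole",onplane(g,277,204,.045))
robot.move_straight([.5632,-.3493,.215],vel=.2)
robot.goto([.5015,.103,.20],[PI,0,-PI/2])
robot.move_straight([.5015,.103,.115],vel=.12)
robot.sleep(.4)
s=robot.sense();print(s["t"],s["tcp_pos"],s["tcp_rot"],s["wrist_force"])
shot(robot,"wrist","w7");shot(robot,"side","s7");shot(robot,"top","t7")
a=cv2.imread("pics/s7.png")[140:230,220:320];b=cv2.imread("pics/w7.png")[150:330,200:360]
cv2.imwrite("pics/c7.png",np.hstack([cv2.resize(a,(400,360),interpolation=cv2.INTER_CUBIC),cv2.resize(b,(320,360),interpolation=cv2.INTER_CUBIC)]))
E
```

```text
block hole [ 0.5631 -0.3493  0.045 ]
20.2083 [0.5017 0.103  0.1153] [-3.1409  0.0001 -1.5709] [-0.1072  0.2815 -1.5794]
```

View pics/c7.png

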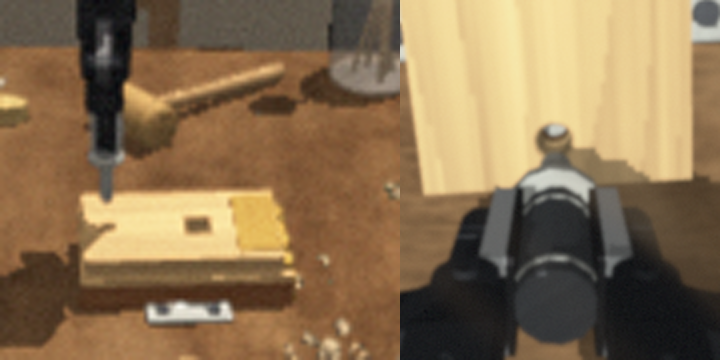

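```bash
python3 - <<'E'
from plant import robot
from h import *
np.set_printoptions(precision=4,suppress=True)
f0=robot.sense()["wrist_force"]
c=robot.move_straight([.5014,.103,.0765],vel=.03,contact_N=5)
robot.sleep(.2)
s=robot.sense();print(c,s["t"],s["tcp_pos"],s["wrist_force"]-f0,s["torque"],s["opening"])
shot(robot,"wrist","w8");shot(robot,"side","s8")
a=cv2.imread("pics/s8.png")[140:230,220:320];b=cv2.imread("pics/w8.png")[150:330,200:360]
cv2.imwrite("pics/c8.png",np.hstack([cv2.resize(a,(400,360),interpolation=cv2.INTER_CUBIC),cv2.resize(b,(320,360),interpolation=cv2.INTER_CUBIC)]))
E
```

```text
False 21.9917 [0.5015 0.103  0.0767] [ 1.079  -0.2572  1.5977] [-0.0145 -0.0201 -0.0229] 0.185171553778292
```

View pics/c8.png

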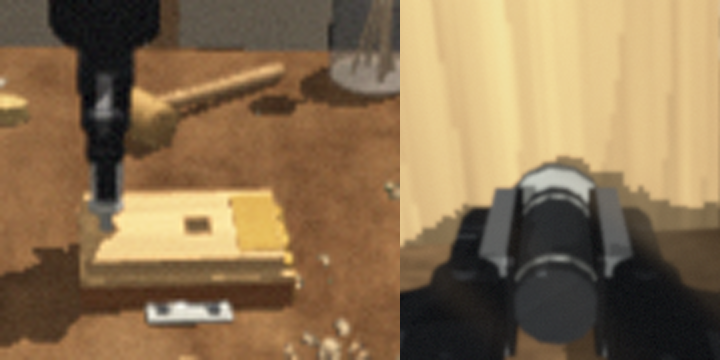

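```bash
python3 - <<'E'
from plant import robot
from h import *
np.set_printoptions(precision=4,suppress=True)
robot.grip(0.0,120)
f0=robot.sense()["wrist_force"]
for z in [.074,.071,.068,.065,.063,.062,.061,.060,.0595,.059,.0585,.058,.0575,.057,.0565,.056]:
    p=[.5014,.103,z]
    robot.move_straight(p,vel=.03); robot.sleep(.15)
    s=robot.sense();F=s["wrist_force"]-f0;print(z,round(s["t"],2),s["tcp_pos"],F,round(s["opening"],4))
    if F[2]>26 or np.linalg.norm(F)>40: break
shot(robot,"wrist","w9");shot(robot,"side","s9")
a=cv2.imread("pics/s9.png")[140:230,220:320];b=cv2.imread("pics/w9.png")[150:330,200:360]
cv2.imwrite("pics/c9.png",np.hstack([cv2.resize(a,(400,360),interpolation=cv2.INTER_CUBIC),cv2.resize(b,(320,360),interpolation=cv2.INTER_CUBIC)]))
E
```

```text
0.074 22.71 [0.5014 0.103  0.074 ] [0.434  0.8252 1.6221] 0.1843
0.071 23.11 [0.5017 0.1031 0.0713] [ 0.5428 -0.4132  3.3537] 0.1802
0.068 23.51 [0.5017 0.1031 0.0682] [ 0.4507 -0.4868  5.2149] 0.1829
0.065 23.91 [0.5017 0.1031 0.0652] [ 1.0394 -0.0361  7.7245] 0.1802
0.063 24.31 [0.5017 0.1031 0.0633] [ 0.4285 -0.2538  8.3244] 0.1841
0.062 24.71 [0.5017 0.1031 0.0624] [-0.0305  0.1388  8.5086] 0.1798
0.061 25.11 [0.5017 0.1031 0.0614] [0.9771 0.3534 9.2971] 0.1834
0.06 25.51 [0.5018 0.1031 0.0611] [-0.7755 -0.5437 15.1641] 0.1787
0.0595 25.91 [0.5018 0.1031 0.0611] [-2.401  -0.6383 19.1235] 0.1779
0.059 26.31 [0.5018 0.1032 0.061 ] [-3.4149 -0.809  22.6376] 0.1814
0.0585 26.71 [0.5018 0.1032 0.061 ] [-4.5237 -1.3109 27.9065] 0.1832
```

View pics/c9.png

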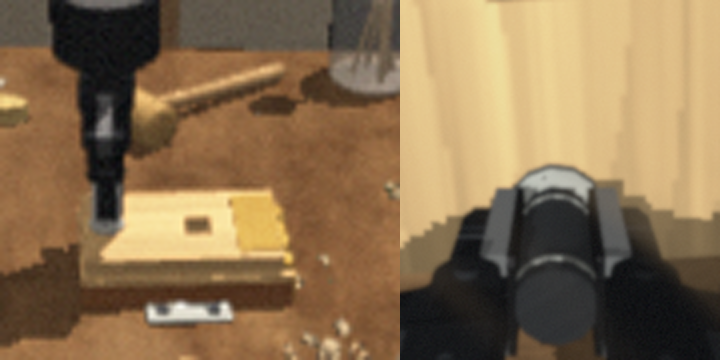

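```bash
python3 - <<'E'
from plant import robot
import numpy as np
np.set_printoptions(precision=4,suppress=True)
for i in range(3):
    robot.sleep(.5);s=robot.sense();print(s["t"],s["tcp_pos"],s["wrist_force"],s["opening"])
f=robot.grab_frame("top");import cv2
cv2.imwrite("pics/t10.png",f["image"][:,:,::-1])
E
```

```text
27.3083 [0.5019 0.1032 0.061 ] [-4.4109 -1.4584 25.6185] 0.18042985966422884
27.8083 [0.5018 0.1031 0.0609] [-5.0551 -1.2295 24.7274] 0.17723166108656438
28.3083 [0.5018 0.1032 0.0609] [-4.8916 -1.5153 24.3148] 0.18180058545442573
```

View pics/t10.png

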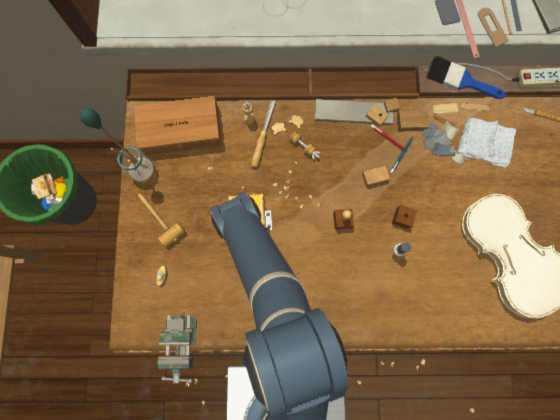

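```bash
python3 - <<'E'
from plant import robot
robot.close_job(); s=robot.sense(); print(s["t"],s["tcp_pos"],s["wrist_force"])
E
```

```text
the job is handed in; nothing more can be done
the job is handed in; nothing more can be done
```

The job is handed in: the leaf is shut over the blank and the pin is pushed home, still gripped and held down. It took 28.3 s of the 59 s allowed.

- **Leaf:** I pushed it down with closed fingers until a firm stop. The fingertips then stood at 40 mm, and the camera depth read 39.4 to 40.6 mm across its top, so it is flat.
- **Pin:** I chose the one in its block. Its collar measured 26.3 mm and its grip 17.9 mm, so it is the size you gave; I left the larger pin standing free on the table.
- **Insertion:** The pin went through both holes without catching. The upward force rose from about 2 N to 9 N against the spring. The pin then stopped hard at the height where the collar should meet the leaf (TCP 61 mm).
- **Final hold:** The wrist force settled from about 28 N to 24 N over the next 1.5 s with the tool height unchanged. That leaves roughly 15 N of collar force on the leaf beyond the spring.
- **Other tools:** In the last top view the awl, the large pin and the other tools are where they were at the start.

I could not see the blank under the shut leaf at the end. It was in its nest before the leaf closed, and the leaf lies flat on the base. I had no failed or conflicting checks, and the interface gave no readings after hand-in.

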